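# Swing the drip tray home and bolt it

### The job

On the drainer, push gently near the free end of the green drip tray so that it swings round on its brass pin until its lug is fully home against the black rubber pad of the stop; then slide the brass bolt all the way in behind the lug to lock the tray there. Never push the tray with more than 20 newtons, do not force the bolt against the lug, and leave the beaker, spoon and baking tin where they are.

Things in the scene. Friction and masses are not known exactly. Their poses are not given: they have to be found in the camera images.
- tray: Loose green plastic drip tray, 255 x 110 mm, walls 36 mm high, 4 mm thick, flat on the drainer (z=0), 0.3 to 0.6 kg. Origin: centre of the pin hole in one corner, at the underside. x runs along the tray to the lug, z up; it covers x -20 to 235 mm, y -90 to 20 mm. It starts 12 to 34 degrees short of home and swings home anticlockwise seen from above. It stays where it is left.
- near_wall (a point): Point to push: on the outer face of the long wall that faces the robot (the plane y = -90 mm of the tray), near the free corner, at (205, -90, 18) mm in the tray's frame; axes as the tray, so push along +y. Sliding the tray takes about 1 to 5 N here; the force rises steeply once the lug meets the stop, and about 10 N here seats it well.
- lug (a point): Centre of the tray's lug, a solid tongue 30 mm long, 20 mm wide, 16 mm high (8 to 24 mm over the drainer) that sticks out of the tray's end wall, at (250, 0, 16) mm in the tray's frame. Same axes as the tray.
- pin (a point): The fixed brass pivot pin's axis, at drainer height. Pin 12 mm thick in a 14 mm hole (1 mm of play); its 22 mm wide cap, top 34 mm high, keeps the tray on. Axes as pocket, which is at (0, -250, 16) mm in this frame.
- pocket (a point): Fixed reference point: x points away from the robot, the way the lug arrives; y points to the pin, 250 mm away. Home, the lug's centre lies between 9 mm short of this point and 9 mm beyond it along x, wherever the carriage of the stop is clamped, which is not measured: feel for the pad. The tray's x axis then points along this -y, give or take 2 degrees.
- stop: Fixed bracket and screw; origin and axes as pin. On it a carriage is clamped rigidly, up to 9 mm either way along x, differently each time. The carriage bears the black rubber pad (26 mm wide, 34 mm high, 253 mm from the pin), which the lug meets with its +x side, and the bolt. Middle setting: pad face at x = +10 mm, knob axis at (-18, -315) mm, bolt drawn back.
- bolt (a joint): Travel of the brass bolt along +y of pin, in m: 0 drawn back, 0.028 fully in (hard end); starts at 0 to 0.004; about 2 N of friction. Push its knob, an upright post 12 mm thick, 18 to 52 mm over the drainer. With the lug on the pad, the knob drawn back is at (-18, -65) mm in x, y from the lug's centre (axes of pin) and the flat 12 mm nose passes behind the lug with 2 mm to spare.
- rails (a point): Middle of the bolt's bed at drainer height (at the carriage's middle setting), at (-18, -315, 0) mm from the pin, axes as pin. Two brass rails 70 mm long along y, up to 22 mm high, flank the bolt here, their outer sides 13 mm either way: keep fingertips 25 mm or more over the drainer. If the lug is over 2 mm off the pad, the bolt's nose butts on the lug's end.
- beaker: Pink plastic beaker, bystander, 72 mm wide, 85 mm high, standing upright beyond the tray; origin centre of its underside.
- spoon: Wooden spoon 225 mm long, lying on the robot side of the pin, bystander; origin under its middle, x along it.
- tin: Aluminium baking tin 100 x 150 x 45 mm, bystander, to the left of the pin; origin centre of its underside.

How it is judged:
On the way, in this order (a step that is already met when the one before it is completed fails the run):
1. the tray has been swung home and its lug brought into contact with the stop's pad (0.5 N or more), the bolt still drawn back (x of lug in the frame of pocket between -0.012 and 0.012 m and y of lug in the frame of pocket between -0.006 and 0.006 m and angle between tray's own z axis and vertical below 0.04 rad and contact force between stop and tray above 0.5 N and value of joint bolt below 0.008 m), for 0.02 s.
2. the bolt is fully in behind the lug, the tray home (x of lug in the frame of pocket between -0.012 and 0.012 m and y of lug in the frame of pocket between -0.006 and 0.006 m and angle between tray's own z axis and vertical below 0.04 rad and value of joint bolt above 0.024 m), for 0.2 s.
At the end, for the whole second after the job is handed in: The tray lies flat (within 0.04 rad) on its pin at rest (under 10 mm/s), its lug at the stop (within 12 mm of the pocket point along x, which covers all settings, and 6 mm across), the bolt at least 24 mm in behind the lug (all of step 2 and linear speed of tray below 0.01 m/s); the robot touches nothing.
It fails at once if the robot pushes the tray with more than 20 N (contact force between any of the fingers, the arm and tray above 20 N).
It fails at once if the bolt is forced against the tray with more than 10 N (contact force between bolt and tray above 10 N).
It fails at once if the tray is tipped (angle between tray's own z axis and vertical above 0.12 rad).
It fails at once if the beaker, spoon or tin is moved more than 20 mm, or the beaker tipped (distance of any of beaker, spoon, tin from where it was at the start of the episode above 0.02 m or angle between beaker's own z axis and vertical above 0.3 rad).
It also fails if it takes over 61 s, if anything falls off the work surface, if the arm or the gripper's body presses on something with over 40 N, if the wrist force passes 120 N, or if a joint passes its speed limit or range.

### The arm

A 6-joint arm with a two-finger parallel gripper is mounted at the origin on the work surface. World frame = base frame: x ahead of the robot, y to its left, z up, the work surface at z = 0. Lengths are in m, angles in rad, forces in N, time in s.
With the tool pointing down it reaches from about 0.25 to 0.725 m from the base axis. Payload 4 kg.
Tool frame: the origin (TCP) lies on the front face of the gripper's body, between the roots of the fingers; the fingertips stand 73 mm ahead of it and the grasp point (between the pads) lies 54 mm ahead of it; z points along the fingers, y is the line along which they close (so a half turn about z gives the same grasp; the last joint's range is limited). The gripper opens to 85 mm and grips with 20 to 120 N. Pads are 22 mm wide; open, the fingers measure 114 mm over their backs; the gripper's body (76 mm by 85 mm) begins 54 mm behind the grasp point. The pads swing forward as they close: fully open they stand 13 mm farther back than shut.
Start: joints at [1.258, 0.241, 0.005, 1.335, 0, 1.571], TCP at [0.154, 0.476, 0.304] pointing down, gripper open.
Joint ranges: [-2.72, 2.72], [-1.05, 1.87], [-1.09, 1.28], [-1.99, 2.15], [-1.42, 1.44], [-3.14, 3.14]. Speed limits (rad/s): [2.79, 2.79, 3.14, 3.14, 3.14, 3.14].

### API

Orientations are given as a 3x3 rotation matrix whose columns are the frame's x, y, z axes.
In Python, from cell import bot gives the robot as it stands.
- The arm moves only by the tool send_rows, never from a script. Its argument "increments" is one flat list of numbers, 7 for each row, row after row: the shift along the tool's x, y, z in cm, then the turn, a rotation vector about the tool's x, y, z in degrees, then the closure in counts, from 0 (fully open) to 255 (shut). A call has exactly 8 rows; each row is the pose to reach, as a shift and turn from the pose commanded when the call began, along the tool's axes at that moment; what a row does not reach only later rows make up. A row lasts 1/12 s, in which the tool goes at most 41.7 mm and 7.16 degrees, less where a joint would pass 70% of its speed; a pose out of reach is approached as far as the arm can. A call with a gripper value outside its range is refused whole. The fingers move at their own pace and stop on an object; "grip_force" is the grip in N (left out, the last holds). Time passes only in rows, so rows that repeat a pose let the fingers close, or fill a call up. It gives the time, the measured TCP pose, the force, the opening and the grip force at its end, in the units of the state.
- bot.get_obs(): the state, without advancing time (a new reading comes with each control period).
- bot.read_camera(name): name is "side" or "top" or "wrist"; returns (picture, depth): 480x640x3 uint8, red, green, blue; 480x640 float32, m along the optical axis (not along the pixel's ray), 0 where there is no reading.
- bot.calibration(name): a dict with "vfov" (degrees; the focal length in pixels is half the picture's height over the tangent of half this angle, whatever the lens; pixels are square), "cx", "cy" (the principal point, pixels), "dist" ([k1, k2, p1, p2, k3] as OpenCV has them; the pictures are not rectified), "camera_from_world" (4x4, takes a point from world to camera coordinates). Camera axes: x right, y down, z forward; pixel columns grow to the right and rows downward; lengths in m; the calibration is good to about 2 mm. A picture is of the moment at which its call begins: read the wrist's pose just before it. calibration takes no time and is no camera call; for the wrist camera it gives the pose at the moment of the call.
- bot.finish_job(): hands the job in; it is judged then, once.
The state is a dict: "time": time; "qpos": joint angles; "joint_velocities": joint speeds; "effort": joint torques, N m; "eef_pos": TCP position; "ee_rot": TCP orientation; "contact_force": force on the tool from outside, world axes, zero at the start; "wrist_torque": the same for the moment, N m; "grip_width": opening from 0.0 (shut) to 1.0 (fully open); "grip_force": force on a finger pad.
Only numpy, scipy, OpenCV 4.12 (cv2) and the standard library are available. Lean on these libraries where they do the work, as an engineer would, in place of code of your own. Each camera call takes 0.05 s, during which the arm holds its last target. There are 200 camera calls.

## Working session

There is one attempt and no reset: what is moved stays moved. The work goes in short steps, Python scripts to look and compute and a tool call to move; the robot and the scene stay as the last step left them, time stands still between calls to the robot, and variables do not carry over. Pictures are saved under pics/ and viewed, at most 10 in all, crops included, and the job is handed in when it is done.

Besides the shell and the picture viewer there is one more tool, called after "Call:" as name(argument=value, ...) on one line, values as JSON. send_rows: Moves the arm, as the interface text tells. Its arguments: {"type":"object","properties":{"increments":{"type":"array"},"grip_force":{"type":"number"}},"required":["increments"]}

```bash
mkdir -p pics; ls; cat > h.py <<'E'
import numpy as np, cv2
from cell import bot
def K(c):
    f=240/np.tan(np.radians(c["vfov"])/2); return np.array([[f,0,c["cx"]],[0,f,c["cy"]],[0,0,1]])
def plane(c,px,z):
    px=np.asarray(px,float).reshape(-1,1,2); n=cv2.undistortPoints(px,K(c),np.array(c["dist"],float)).reshape(-1,2)
    T=np.array(c["camera_from_world"]); R,t=T[:3,:3],T[:3,3]; o=-R.T@t
    d=np.c_[n,np.ones(len(n))]@R; s=(z-o[2])/d[:,2]; return o+d*s[:,None]
def proj(c,P):
    T=np.array(c["camera_from_world"]); return cv2.projectPoints(np.asarray(P,float).reshape(-1,3),cv2.Rodrigues(T[:3,:3])[0],T[:3,3],K(c),np.array(c["dist"],float))[0].reshape(-1,2)
E
python3 - <<'E'
from h import *
for n in("top","side"):
    c=bot.calibration(n); im,d=bot.read_camera(n); np.savez(n,im=im,d=d)
    cv2.imwrite(f"pics/{n}0.png",im[:,:,::-1]); print(n,c)
o=bot.get_obs(); print(o["eef_pos"],o["ee_rot"],o["contact_force"])
E
```

```text
pics
top {'vfov': 57.674967611369425, 'cx': 318.65251588078286, 'cy': 242.3827737453783, 'dist': array([-0.07128038,  0.        ,  0.        ,  0.        ,  0.        ]), 'camera_from_world': array([[ 0.02420456, -0.99954035,  0.01825471,  0.1044337 ],
       [-0.99330928, -0.02610817, -0.11249459,  0.60570469],
       [ 0.11291948, -0.01540969, -0.99348464,  0.64122568],
       [ 0.        ,  0.        ,  0.        ,  1.        ]])}
side {'vfov': 55.32531025676279, 'cx': 322.68234194297963, 'cy': 235.3417364981855, 'dist': array([0.01915533, 0.        , 0.        , 0.        , 0.        ]), 'camera_from_world': array([[-0.95154481, -0.30735803,  0.00967061,  0.59613551],
       [-0.25158989,  0.76004005, -0.59920085,  0.06580686],
       [ 0.17681914, -0.57259948, -0.80054033,  0.72714097],
       [ 0.        ,  0.        ,  0.        ,  1.        ]])}
[0.15371856 0.47533321 0.30311487] [[-9.51475151e-01  3.07725043e-01 -5.79144897e-04]
 [ 3.07725588e-01  9.51473521e-01 -1.76123103e-03]
 [ 9.06613893e-06 -1.85398527e-03 -9.99998281e-01]] [ 0.14513465 -0.31210892  0.08905186]
```

View pics/top0.png

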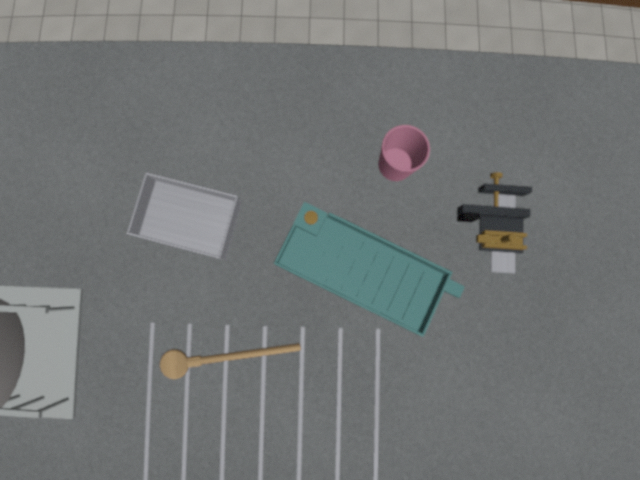

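View pics/side0.png

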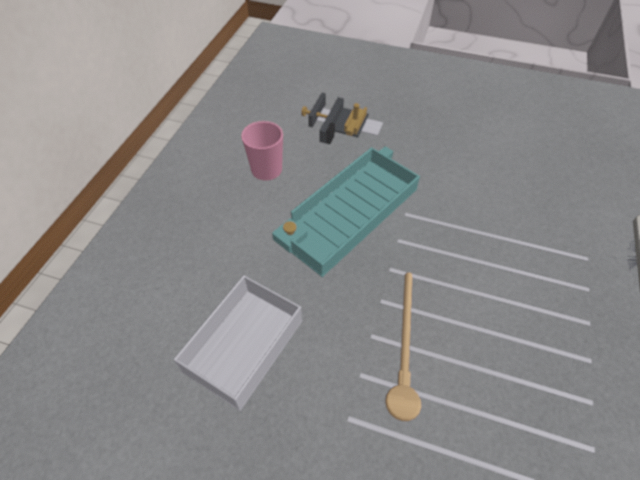

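The top picture shows the pin cap at about (311,217), the lug at (454,287), the pad's bracket at (460–528, 212), and the rails and knob at (478–525, 241). The beaker is at (403,150). The side picture agrees. Next I measure these.

```bash
python3 - <<'E'
from h import *
c=bot.calibration("top"); z=np.load("top.npz"); im=z["im"]
hsv=cv2.cvtColor(im,cv2.COLOR_RGB2HSV)
def blobs(m,name):
    n,l,s,ce=cv2.connectedComponentsWithStats(m.astype(np.uint8))
    for i in range(1,n):
        if s[i,4]>25: print(name,s[i],ce[i].round(1))
    return l,ce,s
H,S,V=[hsv[...,i].astype(int) for i in range(3)]
br=(H>8)&(H<28)&(S>120); blobs(br,"brass")
blk=(V<50); blobs(blk,"black")
gr=(H>75)&(H<100)&(S>70); l,ce,s=blobs(gr,"green")
k=1+np.argmax(s[1:,4]); cn=max(cv2.findContours((l==k).astype(np.uint8),0,2)[0],key=cv2.contourArea)
print("poly",cv2.approxPolyDP(cn,3,True).reshape(-1,2).tolist())
big=cv2.resize(im[160:340,270:550],None,fx=2.85,fy=2.85,interpolation=cv2.INTER_CUBIC); cv2.imwrite("pics/crop.png",big[:,:,::-1])
s2=bot.calibration("side"); im2=np.load("side.npz")["im"]
b2=cv2.resize(im2[80:250,260:430],None,fx=3.5,fy=3.5,interpolation=cv2.INTER_CUBIC); cv2.imwrite("pics/crop2.png",b2[:,:,::-1])
E
```

```text
brass [584   0  56   7 203] [619.3   1.7]
brass [491 174  10  10  47] [495.7 176.6]
brass [495 192   3  14  28] [495.6 197.7]
brass [306 212  10  11  92] [310.6 217.1]
brass [477 231  48  18 681] [501.1 239.5]
black [479 185   7   7  36] [481.9 188.5]
black [458 206  25  16 221] [467.3 215.1]
green [  275   204   188   131 11287] [365.8 269.5]
poly [[275, 262], [420, 334], [441, 292], [457, 296], [462, 289], [448, 279], [449, 271], [308, 204], [301, 209]]
```

View pics/crop.png

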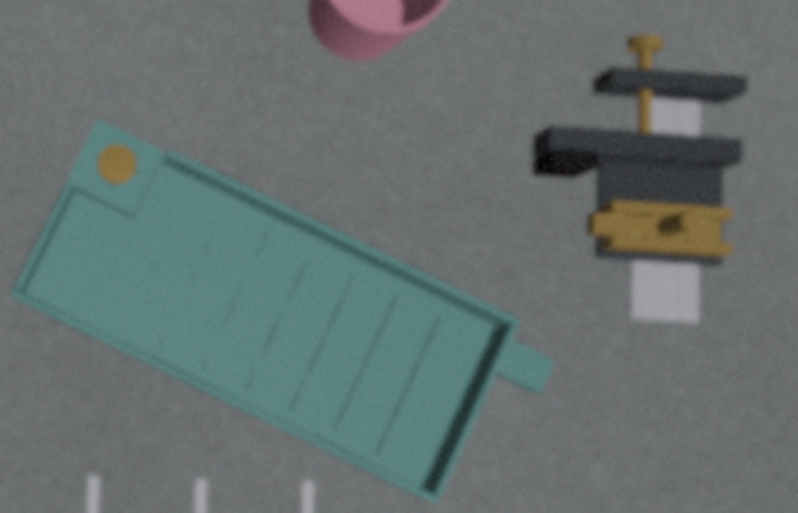

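View pics/crop2.png

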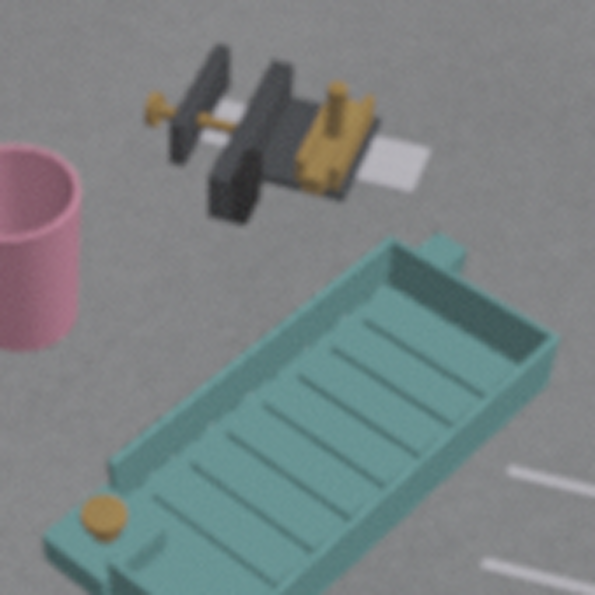

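The crops show the knob's top at about top px (505,238) and side px (356,105), with the pad's front face at crop px (535–597, 150–175). I'll turn these into world positions.

```bash
python3 - <<'E'
from h import *
c=bot.calibration("top"); s=bot.calibration("side")
t=lambda u,v:(270+u/2.85,160+v/2.85); q=lambda u,v:(260+u/3.5,80+v/3.5)
def p(n,cam,px,z): r=plane(cam,[px],z)[0]; print(n,r.round(4)[:2]); return r[:2]
pt=p("pin top",c,(310.6,217.1),.034); ps=p("pin side",s,q(105,516),.034)
kt=p("knob top",c,t(672,219),.052); ks=p("knob side",s,q(338,90),.052)
pin=(pt+ps)/2; k=(kt+ks)/2; d=k-pin; print("d",d,np.linalg.norm(d),"exp ~",np.hypot(18,313), "ang",np.degrees(np.arctan2(d[1],d[0])))
a=p("railL",c,t(612,250),.022); b=p("railR",c,t(722,256),.022); v=b-a; print(np.linalg.norm(v),"rail ang",np.degrees(np.arctan2(v[1],v[0])))
a2=p("railLs",s,q(299,158),.022); b2=p("railRs",s,q(372,98),.022);v=b2-a2;print(np.linalg.norm(v),"rail ang side",np.degrees(np.arctan2(v[1],v[0])))
f1=p("plate top L",c,t(536,152),.034); f2=p("plate top R",c,t(740,163),.034);v=f2-f1;print(np.linalg.norm(v),"bar ang",np.degrees(np.arctan2(v[1],v[0])))
g=p("lug end mid",c,t(546,372),.024); e=g-pin; print("lug",np.linalg.norm(e),"exp .265 ang",np.degrees(np.arctan2(e[1],e[0])))
p("free corner",c,t(435,497),.036); p("corner2",c,t(14,294),.036); p("beaker base",c,(397,168),.0)
D=np.load("top.npz")["d"]
E
```

```text
pin top [0.642  0.1332]
pin side [0.6385 0.1348]
knob top [ 0.6169 -0.1678]
knob side [ 0.6141 -0.1749]
d [-0.02476723 -0.30534411] 0.30634693156416365 exp ~ 313.517144666763 ang -94.63725340391628
railL [ 0.6025 -0.1462]
railR [ 0.6008 -0.2103]
0.06408386080587518 rail ang -91.59923099826675
railLs [ 0.6273 -0.1479]
railRs [ 0.6017 -0.2126]
0.06960074880812629 rail ang side -111.56313012946988
plate top L [ 0.6547 -0.0993]
plate top R [ 0.6522 -0.2165]
0.11724015341635569 bar ang -91.25321801956652
lug end mid [ 0.5337 -0.107 ]
lug 0.2634743674905559 exp .265 ang -113.85664449523945
free corner [ 0.4658 -0.0419]
corner2 [0.5688 0.1859]
beaker base [ 0.735  -0.0086]
```

Call:
send_rows(increments=[-4, -3.5, 1, 0, 0, -4, 255, -7, -6, 2, 0, 0, -8, 255, -10, -9, 3, 0, 0, -12, 255, -13, -12, 4, 0, 0, -16.5, 255, -16, -15, 5, 0, 0, -16.5, 255, -19, -17.5, 6, 0, 0, -16.5, 255, -22, -20, 7, 0, 0, -16.5, 255, -25, -22.5, 8, 0, 0, -16.5, 255], grip_force=40)

```text
time: 0.77
eef_pos: [0.3161, 0.1932, 0.2266]
ee_rot: [[-1.0, 0.024, 0.0], [0.024, 1.0, 0.0], [-0.0, 0.0, -1.0]]
contact_force: [1.5, 0.8, 0.2]
grip_width: -0.0
grip_force: 0.0
```

Call:
send_rows(increments=[-2, -3, 1.5, 0, 0, 0, 255, -4, -6, 3, 0, 0, 0, 255, -6, -9, 4.5, 0, 0, 0, 255, -8, -12, 6, 0, 0, 0, 255, -9.5, -15, 7.5, 0, 0, 0, 255, -10.8, -18.2, 9.5, 0, 0, 0, 255, -10.8, -18.2, 12, 0, 0, 0, 255, -10.8, -18.2, 13.4, 0, 0, 0, 255])

```text
time: 1.43
eef_pos: [0.4189, 0.0083, 0.0908]
ee_rot: [[-1.0, 0.03, -0.002], [0.03, 1.0, -0.0], [0.002, -0.0, -1.0]]
contact_force: [-0.7, 0.7, 0.2]
grip_width: 0.001
grip_force: 0.0
```

Call:
send_rows(increments=[-0.8, -0.4, 0, 0, 0, 0, 255, -1.4, -0.8, 0, 0, 0, 0, 255, -1.9, -1.0, 0, 0, 0, 0, 255, -2.2, -1.2, 0, 0, 0, 0, 255, -2.5, -1.4, 0, 0, 0, 0, 255, -2.8, -1.6, 0, 0, 0, 0, 255, -3.1, -1.8, 0, 0, 0, 0, 255, -3.4, -2, 0, 0, 0, 0, 255])

```text
time: 2.1
eef_pos: [0.4533, -0.0104, 0.0934]
ee_rot: [[-1.0, 0.024, 0.001], [0.024, 1.0, -0.0], [-0.001, -0.0, -1.0]]
contact_force: [1.1, -0.3, -0.5]
grip_width: 0.001
grip_force: 0.0
```

Call:
send_rows(increments=[-0.3, -0.3, 0, 0, 0, 0, 255, -0.6, -0.6, 0, 0, 0, 0, 255, -0.9, -0.8, 0, 0, 0, 0, 255, -1.3, -1.1, 0, 0, 0, 0, 255, -1.7, -1.4, 0, 0, 0, 0, 255, -2.1, -1.7, 0, 0, 0, 0, 255, -2.4, -1.9, 0, 0, 0, 0, 255, -2.8, -2.1, 0, 0, 0, 0, 255])

```text
time: 2.77
eef_pos: [0.4801, -0.0325, 0.0927]
ee_rot: [[-1.0, 0.025, -0.001], [0.025, 1.0, -0.0], [0.001, -0.0, -1.0]]
contact_force: [-3.6, -0.1, -0.2]
grip_width: -0.003
grip_force: 1.1
```

Call:
send_rows(increments=[-0.4, -0.3, 0, 0, 0, 0, 255, -0.8, -0.6, 0, 0, 0, 0, 255, -1.2, -0.9, 0, 0, 0, 0, 255, -1.6, -1.2, 0, 0, 0, 0, 255, -2.0, -1.4, 0, 0, 0, 0, 255, -2.4, -1.6, 0, 0, 0, 0, 255, -2.7, -1.8, 0, 0, 0, 0, 255, -3.0, -2.0, 0, 0, 0, 0, 255])

```text
time: 3.43
eef_pos: [0.5102, -0.053, 0.0931]
ee_rot: [[-1.0, 0.025, 0.0], [0.025, 1.0, 0.0], [-0.0, 0.0, -1.0]]
contact_force: [-2.2, -0.1, -0.6]
grip_width: 0.002
grip_force: 0.9
```

Call:
send_rows(increments=[-0.15, -0.1, 0, 0, 0, 0, 255, -0.3, -0.2, 0, 0, 0, 0, 255, -0.45, -0.3, 0, 0, 0, 0, 255, -0.6, -0.4, 0, 0, 0, 0, 255, -0.75, -0.5, 0, 0, 0, 0, 255, -0.9, -0.55, 0, 0, 0, 0, 255, -1.05, -0.6, 0, 0, 0, 0, 255, -1.2, -0.7, 0, 0, 0, 0, 255])

```text
time: 4.1
eef_pos: [0.5217, -0.0601, 0.0931]
ee_rot: [[-1.0, 0.025, -0.0], [0.025, 1.0, 0.0], [0.0, 0.0, -1.0]]
contact_force: [-1.6, -0.3, 0.7]
grip_width: -0.004
grip_force: 0.8
```

Still free; now 0.7 mm per row.

Call:
send_rows(increments=[-0.07, -0.05, 0, 0, 0, 0, 255, -0.14, -0.1, 0, 0, 0, 0, 255, -0.21, -0.15, 0, 0, 0, 0, 255, -0.28, -0.2, 0, 0, 0, 0, 255, -0.35, -0.24, 0, 0, 0, 0, 255, -0.42, -0.28, 0, 0, 0, 0, 255, -0.49, -0.32, 0, 0, 0, 0, 255, -0.56, -0.36, 0, 0, 0, 0, 255])

```text
time: 4.77
eef_pos: [0.5273, -0.0638, 0.0931]
ee_rot: [[-1.0, 0.025, 0.0], [0.025, 1.0, 0.0], [-0.0, 0.0, -1.0]]
contact_force: [-0.9, 1.1, -0.1]
grip_width: -0.001
grip_force: 0.6
```

Call:
send_rows(increments=[-0.06, -0.03, 0, 0, 0, 0, 255, -0.12, -0.06, 0, 0, 0, 0, 255, -0.18, -0.09, 0, 0, 0, 0, 255, -0.24, -0.12, 0, 0, 0, 0, 255, -0.3, -0.15, 0, 0, 0, 0, 255, -0.36, -0.18, 0, 0, 0, 0, 255, -0.42, -0.21, 0, 0, 0, 0, 255, -0.48, -0.24, 0, 0, 0, 0, 255])

```text
time: 5.43
eef_pos: [0.532, -0.0664, 0.093]
ee_rot: [[-1.0, 0.025, -0.0], [0.025, 1.0, -0.0], [0.0, -0.0, -1.0]]
contact_force: [-2.1, 1.4, 0.3]
grip_width: 0.001
grip_force: 0.8
```

Call:
send_rows(increments=[-0.04, 0, 0, 0, 0, 0, 255, -0.08, 0, 0, 0, 0, 0, 255, -0.12, 0, 0, 0, 0, 0, 255, -0.16, 0, 0, 0, 0, 0, 255, -0.2, 0, 0, 0, 0, 0, 255, -0.24, 0, 0, 0, 0, 0, 255, -0.28, 0, 0, 0, 0, 0, 255, -0.32, 0, 0, 0, 0, 0, 255])

```text
time: 6.1
eef_pos: [0.535, -0.0666, 0.0929]
ee_rot: [[-1.0, 0.025, -0.0], [0.025, 1.0, -0.0], [0.0, -0.0, -1.0]]
contact_force: [-2.2, -1.7, 0.6]
grip_width: 0.001
grip_force: 1.2
```

```bash
python3 - <<'E'
from h import *
im,d=bot.read_camera("top"); b=cv2.resize(im[160:340,270:550],None,fx=2.85,fy=2.85,interpolation=cv2.INTER_CUBIC); cv2.imwrite("pics/crop3.png",b[:,:,::-1])
E
```

```text
(no output)
```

View pics/crop3.png

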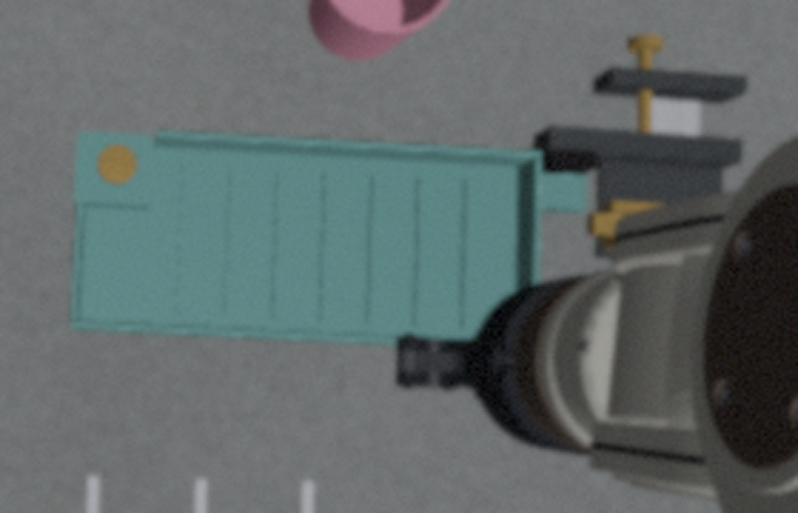

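The lug at crop px (565,190) is nearly at the pad's face at (567,170). I'll keep feeling forward slowly.

Call:
send_rows(increments=[-0.04, 0, 0, 0, 0, 0, 255, -0.08, 0, 0, 0, 0, 0, 255, -0.12, 0, 0, 0, 0, 0, 255, -0.16, 0, 0, 0, 0, 0, 255, -0.2, 0, 0, 0, 0, 0, 255, -0.24, 0, 0, 0, 0, 0, 255, -0.24, 0, 0, 0, 0, 0, 255, -0.24, 0, 0, 0, 0, 0, 255])

```text
time: 6.82
eef_pos: [0.5366, -0.0664, 0.0929]
ee_rot: [[-1.0, 0.025, -0.002], [0.025, 1.0, 0.0], [0.002, 0.0, -1.0]]
contact_force: [-5.0, -1.0, 1.9]
grip_width: -0.0
grip_force: 2.5
```

Call:
send_rows(increments=[-0.02, 0, 0, 0, 0, 0, 255, -0.04, 0, 0, 0, 0, 0, 255, -0.06, 0, 0, 0, 0, 0, 255, -0.07, 0, 0, 0, 0, 0, 255, -0.07, 0, 0, 0, 0, 0, 255, -0.07, 0, 0, 0, 0, 0, 255, -0.07, 0, 0, 0, 0, 0, 255, -0.07, 0, 0, 0, 0, 0, 255])

```text
time: 7.48
eef_pos: [0.5367, -0.0664, 0.0929]
ee_rot: [[-1.0, 0.025, -0.003], [0.025, 1.0, 0.0], [0.003, 0.0, -1.0]]
contact_force: [-6.6, -1.1, 3.3]
grip_width: -0.003
grip_force: 3.3
```

Call:
send_rows(increments=[-0.02, 0, 0, 0, 0, 0, 255, -0.04, 0, 0, 0, 0, 0, 255, -0.06, 0, 0, 0, 0, 0, 255, -0.08, 0, 0, 0, 0, 0, 255, -0.1, 0, 0, 0, 0, 0, 255, -0.1, 0, 0, 0, 0, 0, 255, -0.1, 0, 0, 0, 0, 0, 255, -0.1, 0, 0, 0, 0, 0, 255])

```text
time: 8.15
eef_pos: [0.5369, -0.0664, 0.0929]
ee_rot: [[-1.0, 0.025, -0.005], [0.025, 1.0, 0.0], [0.005, 0.0, -1.0]]
contact_force: [-9.1, -1.9, 5.6]
grip_width: -0.0
grip_force: 4.4
```

Call:
send_rows(increments=[0.1, 0, 0, 0, 0, 0, 255, 0.3, 0, 0, 0, 0, 0, 255, 0.8, 0, 0, 0, 0, 0, 255, 2, 0, 0, 0, 0, 0, 255, 4, 0, 0, 0, 0, 0, 255, 5.5, 0, -2.5, 0, 0, 0, 255, 6.5, 0, -5.5, 0, 0, 0, 255, 7, 0, -8, 0, 0, 0, 255])

```text
time: 8.82
eef_pos: [0.4683, -0.0644, 0.1742]
ee_rot: [[-1.0, 0.025, 0.0], [0.025, 1.0, 0.001], [-0.0, 0.001, -1.0]]
contact_force: [0.7, -0.2, 0.0]
grip_width: -0.004
grip_force: 0.0
```

Call:
send_rows(increments=[3, 0, -2, 0, 0, 0, 255, 6, 0, -4, 0, 0, 0, 255, 9, 0, -4, 0, 0, 0, 255, 12, 0, -4, 0, 0, 0, 255, 15, 0, -4, 0, 0, 0, 255, 15, 0, -4, 0, 0, 0, 255, 15, 0, -4, 0, 0, 0, 255, 15, 0, -4, 0, 0, 0, 255])

```text
time: 9.48
eef_pos: [0.3207, -0.0612, 0.2139]
ee_rot: [[-1.0, 0.025, 0.004], [0.025, 1.0, -0.0], [-0.004, -0.0, -1.0]]
contact_force: [-0.2, -0.5, -0.1]
grip_width: 0.001
grip_force: 0.0
```

```bash
python3 - <<'E'
from h import *
im,d=bot.read_camera("top"); b=cv2.resize(im[190:270,420:540],None,fx=6.5,fy=6.5,interpolation=cv2.INTER_CUBIC); cv2.imwrite("pics/crop4.png",b[:,:,::-1])
o=bot.get_obs(); print(o["qpos"],o["eef_pos"],o["contact_force"])
E
```

```text
[-1.88620151e-01 -3.64433837e-02 -5.56688658e-01  1.04704887e+00
  3.55396466e-04 -1.64051131e-01] [ 0.32100355 -0.06119261  0.2137539 ] [-0.08727455 -0.62910873  0.06020913]
```

View pics/crop4.png

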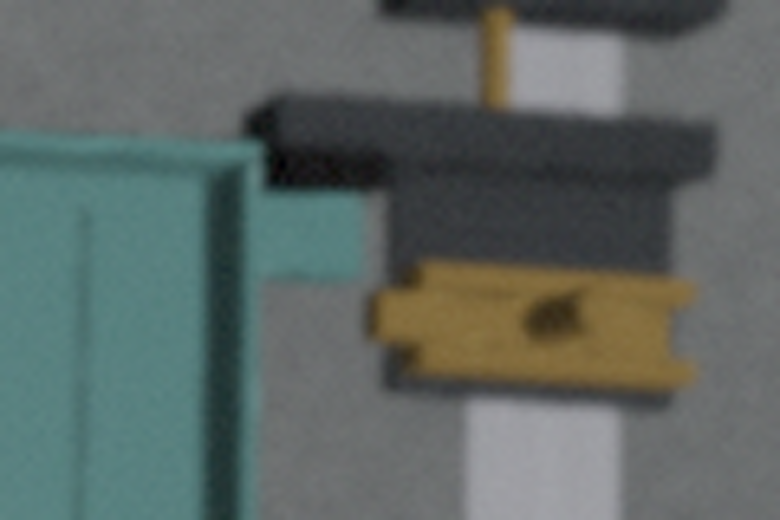

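The lug's side touches the pad at crop px (320,190). The bolt nose's upper edge at (380,290) clears the lug's lower edge at 280. Next I work out the knob's position from the lug.

```bash
python3 - <<'E'
from h import *
c=bot.calibration("top"); t=lambda u,v:(420+u/6.5,190+v/6.5)
e=plane(c,[t(362,235)],.024)[0][:2]; a=np.radians(-1.4); X=np.array([np.cos(a),np.sin(a)]); Y=np.array([-X[1],X[0]])
pin=plane(c,[(310.6,217.1)],.034)[0][:2]; d=e-pin; print("lug end",e,np.linalg.norm(d),"ang",np.degrees(np.arctan2(d[1],d[0])))
k=e-.018*X-.050*Y; print("knob drawn back",k)
for z in(.022,.052): print(z,((proj(c,[*k,z])[0]-[420,190])*6.5).round())
s=bot.calibration("side"); print(((proj(s,[*k,.052])[0]-[260,80])*3.5).round(),"seen 338,90")
E
```

```text
lug end [ 0.63667729 -0.13123559] 0.264472071295071 ang -91.15947921343762
knob drawn back [ 0.61746106 -0.18078088]
0.022 [555. 319.]
0.052 [610. 304.]
[335.  82.] seen 338,90
```

Call:
send_rows(increments=[-3.5, -2, 0, 0, 0, 0, 255, -7, -4, 0, 0, 0, 0, 255, -10.5, -6, 0, 0, 0, 0, 255, -14, -8, 0, 0, 0, 0, 255, -17.5, -10, 0, 0, 0, 0, 255, -21, -12, 0, 0, 0, 0, 255, -24.5, -13.5, 0, 0, 0, 0, 255, -27, -15.2, 0, 0, 0, 0, 255])

```text
time: 10.2
eef_pos: [0.5895, -0.2208, 0.2117]
ee_rot: [[-1.0, 0.024, 0.002], [0.024, 1.0, 0.0], [-0.002, 0.0, -1.0]]
contact_force: [1.6, 0.1, 1.2]
grip_width: -0.002
grip_force: 0.0
```

Call:
send_rows(increments=[-2, 0, 0, 0, 0, 0, 255, -3, 0, 0, 0, 0, 0, 255, -3, 0, 2.5, 0, 0, 0, 255, -3, 0, 5, 0, 0, 0, 255, -3, 0, 7, 0, 0, 0, 255, -3, 0, 7, 0, 0, 0, 255, -3, 0, 7, 0, 0, 0, 255, -3, 0, 7, 0, 0, 0, 255])

```text
time: 10.87
eef_pos: [0.6167, -0.2207, 0.1437]
ee_rot: [[-1.0, 0.025, 0.002], [0.025, 1.0, -0.0], [-0.002, -0.0, -1.0]]
contact_force: [0.6, -0.6, -0.2]
grip_width: 0.002
grip_force: 0.0
```

Call:
send_rows(increments=[0, 0, 1.5, 0, 0, 0, 255, 0, 0, 3, 0, 0, 0, 255, 0, 0, 4, 0, 0, 0, 255, 0, 0.2, 4, 0, 0, 0, 255, 0, 0.5, 4, 0, 0, 0, 255, 0, 0.8, 4, 0, 0, 0, 255, 0, 1.1, 4, 0, 0, 0, 255, 0, 1.4, 4, 0, 0, 0, 255])

```text
time: 11.53
eef_pos: [0.6165, -0.2062, 0.1043]
ee_rot: [[-1.0, 0.025, 0.002], [0.025, 1.0, -0.001], [-0.002, -0.001, -1.0]]
contact_force: [0.6, -0.9, -0.0]
grip_width: 0.002
grip_force: 0.0
```

Call:
send_rows(increments=[0, 0.15, 0, 0, 0, 0, 255, 0, 0.3, 0, 0, 0, 0, 255, 0, 0.45, 0, 0, 0, 0, 255, 0, 0.6, 0, 0, 0, 0, 255, 0, 0.75, 0, 0, 0, 0, 255, 0, 0.9, 0, 0, 0, 0, 255, 0, 1.05, 0, 0, 0, 0, 255, 0, 1.2, 0, 0, 0, 0, 255])

```text
time: 12.2
eef_pos: [0.6161, -0.1948, 0.1031]
ee_rot: [[-1.0, 0.025, 0.0], [0.025, 1.0, -0.001], [-0.0, -0.001, -1.0]]
contact_force: [-0.7, -1.6, -0.0]
grip_width: -0.001
grip_force: 1.1
```

Call:
send_rows(increments=[0, 0.1, 0, 0, 0, 0, 255, 0, 0.2, 0, 0, 0, 0, 255, 0, 0.3, 0, 0, 0, 0, 255, 0, 0.4, 0, 0, 0, 0, 255, 0, 0.5, 0, 0, 0, 0, 255, 0, 0.6, 0, 0, 0, 0, 255, 0, 0.7, 0, 0, 0, 0, 255, 0, 0.8, 0, 0, 0, 0, 255])

```text
time: 12.87
eef_pos: [0.6164, -0.1864, 0.1031]
ee_rot: [[-1.0, 0.025, 0.0], [0.025, 1.0, -0.0], [-0.0, -0.0, -1.0]]
contact_force: [0.7, -1.8, 0.2]
grip_width: 0.002
grip_force: 1.1
```

Call:
send_rows(increments=[0, 0.1, 0, 0, 0, 0, 255, 0, 0.2, 0, 0, 0, 0, 255, 0, 0.3, 0, 0, 0, 0, 255, 0, 0.4, 0, 0, 0, 0, 255, 0, 0.5, 0, 0, 0, 0, 255, 0, 0.6, 0, 0, 0, 0, 255, 0, 0.7, 0, 0, 0, 0, 255, 0, 0.8, 0, 0, 0, 0, 255])

```text
time: 13.53
eef_pos: [0.6166, -0.1784, 0.1031]
ee_rot: [[-1.0, 0.025, 0.0], [0.025, 1.0, -0.0], [-0.0, -0.0, -1.0]]
contact_force: [1.2, -1.6, 0.1]
grip_width: 0.001
grip_force: 1.1
```

Friction only, so the nose has passed the lug's end. I'll push on slowly to the hard end.

Call:
send_rows(increments=[0, 0.08, 0, 0, 0, 0, 255, 0, 0.16, 0, 0, 0, 0, 255, 0, 0.24, 0, 0, 0, 0, 255, 0, 0.32, 0, 0, 0, 0, 255, 0, 0.4, 0, 0, 0, 0, 255, 0, 0.46, 0, 0, 0, 0, 255, 0, 0.52, 0, 0, 0, 0, 255, 0, 0.56, 0, 0, 0, 0, 255])

```text
time: 14.2
eef_pos: [0.6166, -0.1737, 0.1031]
ee_rot: [[-1.0, 0.025, 0.0], [0.025, 1.0, -0.002], [-0.0, -0.002, -1.0]]
contact_force: [1.5, -5.4, -1.1]
grip_width: -0.001
grip_force: 2.9
```

Call:
send_rows(increments=[0, 0.03, 0, 0, 0, 0, 255, 0, 0.06, 0, 0, 0, 0, 255, 0, 0.09, 0, 0, 0, 0, 255, 0, 0.12, 0, 0, 0, 0, 255, 0, 0.12, 0, 0, 0, 0, 255, 0, 0.12, 0, 0, 0, 0, 255, 0, 0.12, 0, 0, 0, 0, 255, 0, 0.12, 0, 0, 0, 0, 255])

```text
time: 14.87
eef_pos: [0.6166, -0.1735, 0.1032]
ee_rot: [[-1.0, 0.026, 0.0], [0.026, 1.0, -0.004], [-0.0, -0.004, -1.0]]
contact_force: [0.3, -7.9, -1.4]
grip_width: -0.001
grip_force: 3.7
```

Call:
send_rows(increments=[0, -0.5, 0, 0, 0, 0, 255, 0, -1.5, 0, 0, 0, 0, 255, 0, -3, 0, 0, 0, 0, 255, 0, -3.5, -3, 0, 0, 0, 255, 0, -3.5, -6, 0, 0, 0, 255, 3, -3.5, -9, 0, 0, 0, 255, 7, -3.5, -9, 0, 0, 0, 255, 11, -3.5, -9, 0, 0, 0, 255])

```text
time: 15.53
eef_pos: [0.5062, -0.2051, 0.1952]
ee_rot: [[-1.0, 0.025, 0.005], [0.024, 1.0, -0.001], [-0.005, -0.001, -1.0]]
contact_force: [-0.9, -0.4, 0.3]
grip_width: 0.002
grip_force: 0.0
```

Call:
send_rows(increments=[4, 0, 0, 0, 0, 0, 255, 8, 0, 0, 0, 0, 0, 255, 12, 0, 0, 0, 0, 0, 255, 16, 0, 0, 0, 0, 0, 255, 19, 0, 0, 0, 0, 0, 255, 19, 0, 0, 0, 0, 0, 255, 19, 0, 0, 0, 0, 0, 255, 19, 0, 0, 0, 0, 0, 255])

```text
time: 16.2
eef_pos: [0.3166, -0.2, 0.1937]
ee_rot: [[-1.0, 0.026, 0.002], [0.026, 1.0, -0.001], [-0.002, -0.001, -1.0]]
contact_force: [-0.5, -0.7, 0.7]
grip_width: -0.0
grip_force: 0.0
```

```bash
python3 - <<'E'
from h import *
im,d=bot.read_camera("top"); b=cv2.resize(im[150:290,270:550],None,fx=2.8,fy=2.8,interpolation=cv2.INTER_CUBIC); cv2.imwrite("pics/crop5.png",b[:,:,::-1])
E
```

```text
(no output)
```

View pics/crop5.png

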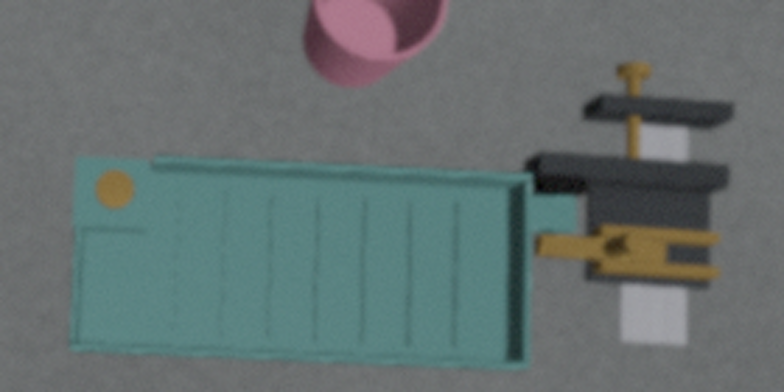

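The bolt's nose now lies behind the lug at crop px (538,245), about 26 mm further in than where it started, and it stopped against the hard end. The lug is on the pad and the beaker hasn't moved, so I'm handing in.

```bash
python3 -c "
from cell import bot
print(bot.finish_job())"
```

```text
the job is handed in; nothing more can be done
None
```

I swung the tray home until its lug was seated against the pad with about 11 N, pushed the bolt in behind the lug to its hard end, and handed the job in with the arm clear; no verdict came back.

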